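# Pack out the lever press and hold it shut on two glued fly boxes

### The arm

A 6-joint arm with a two-finger parallel gripper is mounted at the origin on the work surface. World frame = base frame: x ahead of the robot, y to its left, z up, the work surface at z = 0. Lengths are in m, angles in rad, forces in N, time in s.
With the tool pointing down it reaches from about 0.375 to 0.825 m from the base axis. Payload 5.5 kg.
Tool frame: the origin (TCP) lies at the very end of the fingers, on their centre line; the grasp point (between the pads) lies behind it (r.grasp_offset is the z of the grasp point in the tool frame, in m); z points along the fingers, y is the line along which they close (so a half turn about z gives the same grasp; the last joint's range is limited). The gripper opens to 85 mm and grips with 20 to 120 N. Pads are 22 mm wide; open, the fingers measure 114 mm over their backs; the gripper's body (76 mm by 85 mm) begins 54 mm behind the grasp point. The pads swing forward as they close: fully open they stand 13 mm farther back than shut.
Start: joints at [-1.13, 0.314, -0.047, 1.21, 0, 1.571], TCP at [0.256, -0.543, 0.231] pointing down, gripper open.
Joint ranges: [-2.67, 2.67], [-0.69, 1.73], [-1.03, 1.25], [-2.08, 2.16], [-1.42, 1.45], [-3.14, 3.14]. Speed limits (rad/s): [2.39, 2.39, 3.01, 3.14, 3.14, 3.14].

### API

Orientations are given as a rotation vector (axis times angle).
In Python, from cell import sensors, eyes, r gives the robot as it stands.
- The arm moves only by the tool carry_out, never from a script. Its argument "motion" is a list that holds one entry, the list of rows, each a list of 7 numbers: the shift along the tool's x, y, z in m, then the turn, a rotation vector about the tool's x, y, z in degrees, then the closure in counts, from 0 (fully open) to 255 (shut). A call has 1 to 10 rows; each row shifts and turns the commanded pose from where the row before left it, along the tool's axes as they then stand; what a row does not reach is not made up. A row lasts 1/8 s, in which the tool goes at most 62.5 mm and 10.7 degrees, less where a joint would pass 70% of its speed; a pose out of reach is approached as far as the arm can. A call with a gripper value outside its range is refused whole. The fingers move at their own pace and stop on an object; "force" is the grip in N (left out, the last holds). Time passes only in rows, so rows that do not move let the fingers close. It gives the time, the measured TCP pose, the force, the opening and the grip force at its end, in the units of the state.
- sensors.get_state(): the state, without advancing time (a new reading comes with each control period).
- eyes.read_camera(name): name is "scene" or "top" or "wrist"; returns a dict with "pixels" (400x640x3 uint8, red, green, blue), "depth" (400x640 float32, m along the optical axis (not along the pixel's ray), 0 where there is no reading), "fov_y" (degrees; the focal length in pixels is half the picture's height over the tangent of half this angle, whatever the lens; pixels are square), "cx", "cy" (the principal point, pixels), "eye" and "orientation" of the camera in the world. Camera axes: x right, y down, z forward; pixel columns grow to the right and rows downward; lengths in m; the calibration is good to about 2 mm. A picture is of the moment at which its call begins.
- r.hand_in(): hands the job in; it is judged then, once.
The state is a dict: "clock": time; "qpos": joint angles; "qd": joint speeds; "joint_efforts": joint torques, N m; "position": TCP position; "tool_rot": TCP orientation; "contact_force": force on the tool from outside, world axes, zero at the start; "torque": the same for the moment, N m; "width": finger opening in m; "gripper_force": force on a finger pad.
Only numpy, scipy, OpenCV 4.12 (cv2) and the standard library are available. Lean on these libraries where they do the work, as an engineer would, in place of code of your own. Each camera call takes 0.05 s, during which the arm holds its last target. There are 200 camera calls.

### The job

Two fly boxes have just been glued and must be pressed together: set the loose box squarely on the one already on the bed of the little lever press, then lay packing boards flat and square on top, only as many as it takes until the lever, swung down, closes on the stack instead of running on down to its own stop. Finish while holding: keep hold of the lever's red handle and keep it pressed firmly down on the stack as the program ends, since the lever springs up if let go. Leave any spare board off the stack, the lower box where it is, and the reel, the varnish jar and the kettle alone.

Things in the scene. Friction and masses are not known exactly. Their poses are not given: they have to be found in the camera images.
- lower_box: The box already lying in the press: closed dark wooden fly box with a brass line round it and a pale panel on its lid, 60 mm (its x) by 84 mm (its y) by 28 mm high, about 120 g. Origin: centre of its underside. It lies loose, centred on the press bed and square to the press (its x along the lever's hinge axis, its y axis pointing from the handle side towards the hinge).
- loose_box: The box to be stacked: closed dark wooden fly box with a brass line round it and a pale panel on its lid, 60 mm (its x) by 84 mm (its y) by 28 mm high, about 120 g. Origin: centre of its underside. It starts on the green mat.
- board_0: Flat pale wooden packing board, 56 mm (its x) by 80 mm (its y) by 12 mm thick, 35 g. Origin: centre of its underside. One of three alike, each starts lying flat on the green mat.
- board_1: Flat pale wooden packing board, 56 mm (its x) by 80 mm (its y) by 12 mm thick, 35 g. Origin: centre of its underside. One of three alike, each starts lying flat on the green mat.
- board_2: Flat pale wooden packing board, 56 mm (its x) by 80 mm (its y) by 12 mm thick, 35 g. Origin: centre of its underside. One of three alike, each starts lying flat on the green mat.
- press: Green bench press, fixed; base plate 170 x 250 x 12 mm. Origin on the work surface under the centre of its bed; x along the lever's hinge axis, y from the bed towards the two hinge posts (130 mm high, 125 mm from the bed's centre). The steel bed, 90 x 110 mm, stands 18 to 36 mm above the work surface, different each time: below about 29 mm two boards are needed, above it one.
- press_hinge (a point): Middle of the lever's hinge axis: 113 mm above the work surface, 125 mm along the press's y from its origin. The lever is a frame of two flat arms, 50 mm either side of the middle, joined by a brass roller (24 mm thick, 125 mm from the hinge, over the bed's centre when level) and by the handle. The roller's underside is 101 mm above the work surface when level, 96 mm at the stop.
- lever_grip (a point): Middle of the lever's red handle: a round bar 16 mm thick, 92 mm long, parallel to the hinge axis and 215 mm from it. Straight above the hinge while the lever is up; with the lever level, level with the hinge and 90 mm beyond the bed's centre (to the press's -y). It is a sleeve that turns freely on its pin, so the hand need not tilt as the lever swings.
- lever (a joint): Lever angle in rad: 0 upright (a light spring holds it there), growing as the handle swings over the bed; 1.571 level, 1.610 its own stop. Holding it level takes about 2 N at the handle; any more goes to the stack. On the right stack it rests between 1.485 and 1.60; one board too many keeps it higher (smaller value), with too few it runs to 1.61.
- reel: Dark metal fly reel lying flat, 72 mm across, 45 mm high. Origin: centre of its underside. To be left alone.
- varnish: Amber glass varnish jar with black cap, 48 mm across, 75 mm high. Origin: centre of its underside. To be left alone.
- kettle: Copper kettle with bail handle, 140 mm across, 125 mm high. Origin: centre of its underside. To be left alone.
Things that resemble listed ones, but are neither listed nor needed, are in the scene too. Leave any yellow look-alike of the board_1 alone.

How it is judged:
On the way, in this order (a step that is already met when the one before it is completed fails the run):
1. the loose box stands squarely on the lower box, let go (horizontal distance between loose_box and lower_box below 0.008 m and z of loose_box in the frame of lower_box between 0.025 and 0.031 m and angle between the x axis of loose_box and the x axis of lower_box, either way round below 0.15 rad and angle between loose_box's own z axis and vertical below 0.06 rad and contact force between the fingers and loose_box below 0.1 N), for 0.2 s.
2. a packing board lies flat and square on the upper box, let go (((horizontal distance between board_0 and loose_box below 0.015 m and z of board_0 in the frame of loose_box between 0.025 and 0.031 m and angle between board_0's own z axis and vertical below 0.08 rad and angle between the x axis of board_0 and the x axis of loose_box, either way round below 0.2 rad and contact force between the fingers and board_0 below 0.1 N) or (horizontal distance between board_1 and loose_box below 0.015 m and z of board_1 in the frame of loose_box between 0.025 and 0.031 m and angle between board_1's own z axis and vertical below 0.08 rad and angle between the x axis of board_1 and the x axis of loose_box, either way round below 0.2 rad and contact force between the fingers and board_1 below 0.1 N) or (horizontal distance between board_2 and loose_box below 0.015 m and z of board_2 in the frame of loose_box between 0.025 and 0.031 m and angle between board_2's own z axis and vertical below 0.08 rad and angle between the x axis of board_2 and the x axis of loose_box, either way round below 0.2 rad and contact force between the fingers and board_2 below 0.1 N))), for 0.2 s.
At the end, for the whole second after the job is handed in: Fingers on the lever (2 N), lever beyond 1.48 rad and bearing on a board with over 5 N; upper box within 8 mm and 0.15 rad of the lower, which moved under 12 mm; boards used flat, within 15 mm and 0.2 rad of the upper box; spares below 30 mm (horizontal distance between loose_box and lower_box below 0.008 m and z of loose_box in the frame of lower_box between 0.025 and 0.031 m and angle between the x axis of loose_box and the x axis of lower_box, either way round below 0.15 rad and angle between loose_box's own z axis and vertical below 0.06 rad and distance of lower_box from where it was at the start of the episode below 0.012 m and value of joint lever above 1.48 rad and contact force between the fingers and press above 2 N and ((horizontal distance between board_0 and loose_box below 0.015 m and z of board_0 in the frame of loose_box between 0.025 and 0.044 m and angle between board_0's own z axis and vertical below 0.08 rad and angle between the x axis of board_0 and the x axis of loose_box, either way round below 0.2 rad and contact force between press and board_0 above 5 N) or (horizontal distance between board_1 and loose_box below 0.015 m and z of board_1 in the frame of loose_box between 0.025 and 0.044 m and angle between board_1's own z axis and vertical below 0.08 rad and angle between the x axis of board_1 and the x axis of loose_box, either way round below 0.2 rad and contact force between press and board_1 above 5 N) or (horizontal distance between board_2 and loose_box below 0.015 m and z of board_2 in the frame of loose_box between 0.025 and 0.044 m and angle between board_2's own z axis and vertical below 0.08 rad and angle between the x axis of board_2 and the x axis of loose_box, either way round below 0.2 rad and contact force between press and board_2 above 5 N)) and (height (world z) of board_0 below 0.03 m or (horizontal distance between board_0 and loose_box below 0.015 m and z of board_0 in the frame of loose_box between 0.025 and 0.044 m and angle between board_0's own z axis and vertical below 0.08 rad and angle between the x axis of board_0 and the x axis of loose_box, either way round below 0.2 rad)) and (height (world z) of board_1 below 0.03 m or (horizontal distance between board_1 and loose_box below 0.015 m and z of board_1 in the frame of loose_box between 0.025 and 0.044 m and angle between board_1's own z axis and vertical below 0.08 rad and angle between the x axis of board_1 and the x axis of loose_box, either way round below 0.2 rad)) and (height (world z) of board_2 below 0.03 m or (horizontal distance between board_2 and loose_box below 0.015 m and z of board_2 in the frame of loose_box between 0.025 and 0.044 m and angle between board_2's own z axis and vertical below 0.08 rad and angle between the x axis of board_2 and the x axis of loose_box, either way round below 0.2 rad))); the arm keeps its last pose, push and grip.
It fails at once if the reel is disturbed (moved over 20 mm) (distance of reel from where it was at the start of the episode above 0.02 m).
It fails at once if the varnish is disturbed (moved over 20 mm) (distance of varnish from where it was at the start of the episode above 0.02 m).
It fails at once if the kettle is disturbed (moved over 20 mm) (distance of kettle from where it was at the start of the episode above 0.02 m).
It also fails if it takes over 72 s, if anything falls off the work surface, if the arm or the gripper's body presses on something with over 40 N, if the wrist force passes 120 N, or if a joint passes its speed limit or range.

## Working session

There is one attempt and no reset: what is moved stays moved. The work goes in short steps, Python scripts to look and compute and a tool call to move; the robot and the scene stay as the last step left them, time stands still between calls to the robot, and variables do not carry over. Pictures are saved under pics/ and viewed, at most 10 in all, crops included, and the job is handed in when it is done.

Besides the shell and the picture viewer there is one more tool, called after ">>>" in YAML: its name, and indented under it one key for each argument. carry_out: Moves the arm, as the interface text tells. Its arguments: {"type":"object","properties":{"motion":{"type":"array","items":{"type":"array","items":{"type":"array","items":{"type":"number"}}}},"force":{"type":"number"}},"required":["motion"]}

```bash
ls; mkdir -p pics; cat > h.py <<'E'
import numpy as np,cv2
from scipy.spatial.transform import Rotation as R
from cell import sensors,eyes,r
def cam(n):
    d=eyes.read_camera(n); 
    p=d["pixels"];z=d["depth"];f=200/np.tan(np.radians(d["fov_y"])/2)
    v,u=np.mgrid[0:400,0:640]
    P=np.stack([(u-d["cx"])/f*z,(v-d["cy"])/f*z,z],-1)
    o=np.array(d["orientation"],float)
    M=o if o.shape==(3,3) else (R.from_rotvec(o).as_matrix() if o.size==3 else R.from_quat(o).as_matrix())
    W=P@M.T+np.array(d["eye"]); W[z==0]=np.nan
    return p,W,d
E
python3 - <<'E'
from h import *
for n in ("top","scene"):
    p,W,d=cam(n); cv2.imwrite(f"pics/{n}0.png",p[...,::-1]); np.save(n+"W.npy",W); np.save(n+"P.npy",p)
    print(n,d["eye"],d["orientation"],d["fov_y"])
print(sensors.get_state(),r.grasp_offset)
E
```

```text
pics
top [ 0.48460829 -0.08866669  1.28993129] [-2.148077    2.18747424 -0.13268774] 54.4873077558198
scene [ 1.37157914 -1.01848435  1.09083012] [-2.07058883 -0.79922646  0.37834024] 42.744607548789666
{'clock': 0.1, 'qpos': array([-1.12995542e+00,  3.14143147e-01, -4.79864102e-02,  1.21017108e+00,
        3.39996671e-06,  1.57077805e+00]), 'qd': array([ 0.00150021,  0.00012746,  0.00364017, -0.00066363, -0.00133539,
        0.00093524]), 'joint_efforts': array([-4.57633141e-04, -5.40767777e+01,  3.40541017e+01,  1.11873401e-02,
        1.09442021e-05, -7.71395491e-06]), 'position': array([ 0.25580309, -0.54217338,  0.23052484]), 'tool_rot': array([-3.06414429e+00, -6.86584459e-01,  5.11165862e-04]), 'contact_force': array([ 1.2244161 ,  0.19228618, -0.61506444]), 'torque': array([-0.01017017, -0.00492317,  0.06286489]), 'gripper_force': 0.0, 'width': 0.08520070307864477} -0.0187
```

View pics/top0.png

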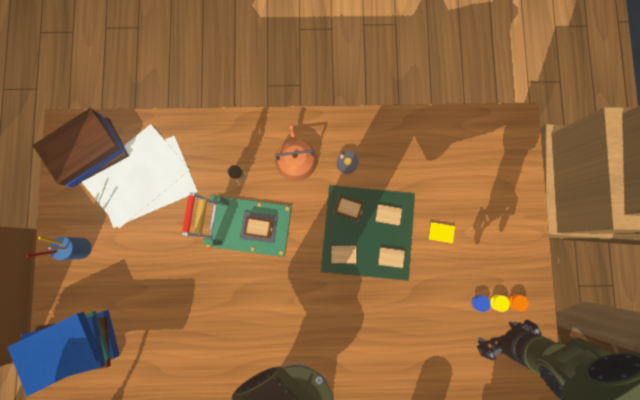

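View pics/scene0.png

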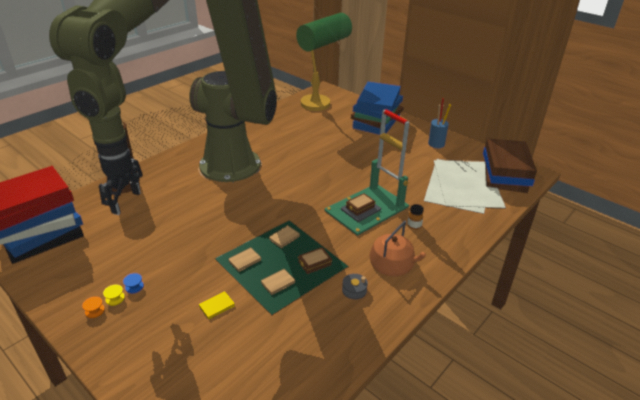

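The top view shows the press with the lower box at px (258,227), the lever up with its red handle at (190,216), and the loose box at (348,208). The boards are at (389,214), (344,254) and (392,257). The yellow slab at (442,232) is a look-alike and the brown books at (80,148) are unrelated. The only dark box with a pale lid on the mat is (348,208), so that is the loose box.

```bash
cat > m.py <<'E'
from h import *
def top_rects(W,box,zlo,zhi,minpts=40):
    x0,x1,y0,y1=box
    m=((W[...,0]>x0)&(W[...,0]<x1)&(W[...,1]>y0)&(W[...,1]<y1)&(W[...,2]>zlo)&(W[...,2]<zhi)).astype(np.uint8)
    n,l=cv2.connectedComponents(m,connectivity=4); out=[]
    for i in range(1,n):
        q=W[l==i]
        if len(q)<minpts: continue
        # subpixel-ish rectangle: covariance orientation & minAreaRect
        rc=cv2.minAreaRect((q[:,:2]*1000).astype(np.float32))
        vv,uu=np.where(l==i)
        out.append((len(q),np.round(q.mean(0),4),np.round(np.median(q[:,2]),4),rc,(uu.mean().round(),vv.mean().round())))
    return out
def show(o):
    for a in o: print(a[0],a[1],'zmed',a[2],'rect c',np.round(a[3][0],1),'size',np.round(a[3][1],1),'ang',round(a[3][2],1),'px',a[4])
E
python3 - <<'E'
from m import *
W=np.load("topW.npy")
for u,v in((389,214),(344,254),(392,257),(348,208),(258,227),(442,232),(345,235),(215,235),(280,245),(348,160),(295,160),(235,172),(190,216),(240,205)): print((u,v),np.round(W[v,u],4))
print("mat objs"); mz=W[235,345,2]
show(top_rects(W,(0.3,.75,-.45,0),mz+.006,.08))
print("press boxtop/bed")
show(top_rects(W,(0.35,.65,-.02,.3),.05,.075))
show(top_rects(W,(0.35,.65,-.02,.3),.016,.042))
show(top_rects(W,(0.35,.65,-.02,.5),.2,.45))
show(top_rects(W,(0.35,.65,-.02,.3),.006,.0165))
E
python3 - <<'E'
import cv2
a=cv2.imread('pics/top0.png')[170:290,170:460]
cv2.imwrite('pics/crop0.png',cv2.resize(a,None,fx=2.7,fy=2.7,interpolation=cv2.INTER_CUBIC))
E
```

```text
(389, 214) [ 0.5908 -0.3151  0.0104]
(344, 254) [ 0.4623 -0.1628  0.013 ]
(392, 257) [ 0.4498 -0.3182  0.0186]
(348, 208) [ 0.6112 -0.1784  0.03  ]
(258, 227) [0.5534 0.1115 0.0495]
(442, 232) [ 0.5279 -0.4862  0.0155]
(345, 235) [ 0.5244 -0.1681  0.0033]
(215, 235) [0.5318 0.2575 0.0141]
(280, 245) [0.4954 0.0456 0.0126]
(348, 160) [ 0.7702 -0.1823  0.0324]
(295, 160) [ 0.7615 -0.0107  0.0827]
(235, 172) [0.7282 0.1808 0.0727]
(190, 216) [0.5679 0.2333 0.3322]
(240, 205) [0.6293 0.177  0.0116]
mat objs
282 [ 0.7294 -0.0316  0.0553] zmed 0.0601 rect c [728.6 -36.5] size [42.5 73. ] ang 0.1 px (np.float64(302.0), np.float64(172.0))
76 [ 0.7419 -0.1805  0.0305] zmed 0.0307 rect c [ 741.1 -180.7] size [16.6 56.1] ang 3.5 px (np.float64(348.0), np.float64(169.0))
490 [ 0.612  -0.1803  0.0302] zmed 0.0306 rect c [ 612.8 -181.5] size [87.1 60.4] ang 70.9 px (np.float64(349.0), np.float64(208.0))
405 [ 0.5891 -0.3121  0.0146] zmed 0.0145 rect c [ 589.1 -312.2] size [80.5 55.7] ang 79.5 px (np.float64(388.0), np.float64(214.0))
413 [ 0.4622 -0.1599  0.0149] zmed 0.0148 rect c [ 462.4 -159.6] size [78.6 51.8] ang 88.9 px (np.float64(343.0), np.float64(254.0))
421 [ 0.449  -0.3153  0.0147] zmed 0.0148 rect c [ 448.9 -317.6] size [84.3 55.5] ang 81.3 px (np.float64(391.0), np.float64(257.0))
press boxtop/bed
421 [0.5567 0.112  0.0214] zmed 0.0209 rect c [557.2 115.2] size [116.3  92.3] ang 81.4 px (np.float64(259.0), np.float64(226.0))
710 [0.5744 0.2361 0.2854] zmed 0.2544 rect c [574.7 238.5] size [ 24.  107.9] ang 81.2 px (np.float64(195.0), np.float64(215.0))
2602 [0.5586 0.1442 0.0116] zmed 0.0115 rect c [559.  141.5] size [243.5 172.1] ang 81.2 px (np.float64(250.0), np.float64(226.0))
```

View pics/crop0.png

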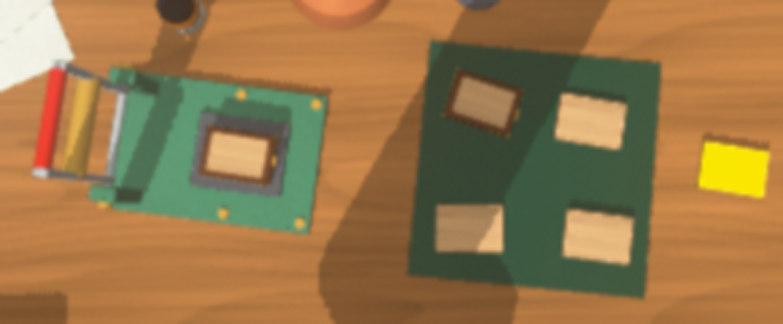

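The enlarged crop confirms it. The loose box is the dark one with a pale panel at crop (483,102), the three pale boards sit around it, and the yellow slab at (735,170) stays where it is. The bed reads about 21 mm high, so two boards are needed.

```bash
cat >> m.py <<'E'
def fit(W,c,zt,w,h,rad=.06,tol=.004):
    "least-squares centre/yaw (deg, of long side) of w x h rectangle top near c"
    q=W[(np.hypot(W[...,0]-c[0],W[...,1]-c[1])<rad)&(abs(W[...,2]-zt)<tol)]
    rc=cv2.minAreaRect((q[:,:2]*1000).astype(np.float32)); a=rc[2]+(90 if rc[1][0]<rc[1][1] else 0)
    t=np.radians(a); B=np.array([[np.cos(t),np.sin(t)],[-np.sin(t),np.cos(t)]])
    e=q[:,:2]@B.T; lo,hi=np.percentile(e,[1,99],0); c2=B.T@((lo+hi)/2)
    return c2.round(4),q[:,:2].mean(0).round(4),round(np.median(q[:,2]),4),round(a,1),((hi-lo)*1000).round(1)
def goto(xyz,yaw=None,ydir=None):
    "delta in tool axes from measured pose to tool-down pose with tool y along world angle ydir(deg, mod 180)"
    s=sensors.get_state(); M=R.from_rotvec(s["tool_rot"]).as_matrix()
    cur=np.degrees(np.arctan2(M[1,1],M[0,1]))
    print("pos",s["position"].round(4),"ydir",cur.round(2),"q6",s["qpos"][5].round(3),"tilt z",M[:,2].round(4))
    turn=0
    if ydir is not None: turn=-((ydir-cur+90)%180-90)
    t=np.radians(cur-turn); yy=np.array([np.cos(t),np.sin(t),0]); zz=np.array([0,0,-1.]); xx=np.cross(yy,zz)
    d=np.array(xyz)-s["position"]
    print("turn about tool z",round(turn,2),"then shift",(np.array([xx@d,yy@d,zz@d])*1000).round(1),"mm")
E
python3 - <<'E'
from m import *
W=np.load("topW.npy")
print("lower",fit(W,(.557,.113),.049,60,84))
print("loose",fit(W,(.612,-.180),.0305,60,84))
for c in((.589,-.312),(.462,-.160),(.449,-.316)): print("board",fit(W,c,.0147,56,80))
print("bed",fit(W,(.557,.113),.021,90,110,rad=.09))
print("base",fit(W,(.557,.140),.012,170,250,rad=.16,tol=.003))
goto((.612,-.180,.20),ydir=70.9-90)
E
```

```text
lower (array([0.5536, 0.1133]), array([0.5533, 0.1132]), np.float64(0.0493), 80.1, array([82. , 58.3]))
loose (array([ 0.6131, -0.1801]), array([ 0.6132, -0.1803]), np.float64(0.0307), 70.7, array([82.1, 58.3]))
board (array([ 0.5894, -0.3119]), array([ 0.5894, -0.3121]), np.float64(0.0145), 79.3, array([78.3, 54.7]))
board (array([ 0.4625, -0.1596]), array([ 0.4628, -0.1599]), np.float64(0.0147), 88.9, array([78.4, 51.8]))
board (array([ 0.4493, -0.3152]), array([ 0.4492, -0.3148]), np.float64(0.0146), 81.5, array([78.9, 54.7]))
bed (array([0.5557, 0.1164]), array([0.5567, 0.1143]), np.float64(0.0206), 66.7, array([129. , 110.9]))
base (array([0.5598, 0.1412]), array([0.5599, 0.1452]), np.float64(0.0117), 81.3, array([238.7, 166.3]))
pos [ 0.2558 -0.5422  0.2305] ydir -64.74 q6 1.571 tilt z [-6.0e-04  1.4e-03 -1.0e+00]
turn about tool z -45.64 then shift [458.8 218.1  30.5] mm
```

>>> carry_out:
  motion:
    - [[0,0,0,0,0,-9.1,0],[0,0,0,0,0,-9.1,0],[0,0,0,0,0,-9.1,0],[0,0,0,0,0,-9.1,0],[0,0,0,0,0,-9.1,0]]
  force: 40

```text
clock: 0.72
position: [0.2558, -0.5423, 0.2308]
tool_rot: [-2.556, -1.825, -0.0]
contact_force: [-0.2, -0.5, -0.6]
width: 0.0852
gripper_force: 0.0
```

>>> carry_out:
  motion:
    - [[0.046,0.022,0.003,0,0,0,0],[0.046,0.022,0.003,0,0,0,0],[0.046,0.022,0.003,0,0,0,0],[0.046,0.022,0.003,0,0,0,0],[0.046,0.022,0.003,0,0,0,0],[0.046,0.022,0.003,0,0,0,0],[0.046,0.022,0.003,0,0,0,0],[0.046,0.022,0.003,0,0,0,0],[0.046,0.022,0.003,0,0,0,0],[0.045,0.02,0.003,0,0,0,0]]

```text
clock: 1.98
position: [0.6139, -0.1797, 0.2007]
tool_rot: [-2.561, -1.819, 0.001]
contact_force: [0.8, -0.6, 0.9]
width: 0.0855
gripper_force: 0.0
```

```bash
python3 - <<'E'
from m import *
p,W,d=cam("wrist"); cv2.imwrite("pics/w1.png",p[...,::-1]); print(d["eye"],d["fov_y"])
print("loose wrist",fit(W,(.613,-.180),.0307,60,84,rad=.055))
q=W[(W[...,2]<.012)]; print("low pts z",np.percentile(q[:,2],[5,25,50,75,95]).round(4))
goto((.613,-.180,.004),ydir=70.7-90)
E
```

```text
[ 0.63919615 -0.10902448  0.34287127] 62.8329132281768
loose wrist (array([ 0.6159, -0.1811]), array([ 0.6164, -0.1795]), np.float64(0.0311), 70.8, array([82. , 58.2]))
low pts z [-0.0014 -0.0006 -0.      0.001   0.0033]
pos [ 0.6175 -0.175   0.2   ] ydir -18.99 q6 1.624 tilt z [ 0.0017  0.0037 -1.    ]
turn about tool z 0.31 then shift [ -6.2  -2.6 196. ] mm
```

View pics/w1.png

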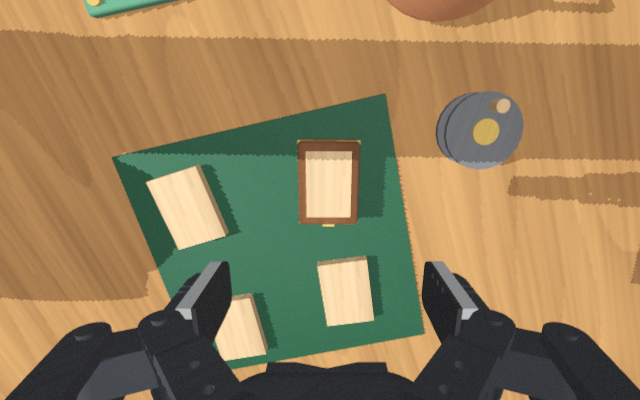

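The wrist view shows the loose box at (329,182), square to the fingers, with boards at (187,207), (345,291) and (240,327). The arm was still settling, so I'll re-measure.

```bash
python3 - <<'E'
from m import *
for i in range(2):
    p,W,d=cam("wrist")
    print("loose wrist",fit(W,(.613,-.180),.0307,60,84,rad=.055))
    goto((.6145,-.1805,.004),ydir=70.8-90)
E
```

```text
loose wrist (array([ 0.6159, -0.1811]), array([ 0.6165, -0.1794]), np.float64(0.0311), 70.8, array([81.7, 58.4]))
pos [ 0.6155 -0.1772  0.2   ] ydir -18.95 q6 1.62 tilt z [-1.0e-04  1.7e-03 -1.0e+00]
turn about tool z 0.25 then shift [-3.40e+00  1.00e-01  1.96e+02] mm
loose wrist (array([ 0.6159, -0.1808]), array([ 0.6165, -0.1792]), np.float64(0.0311), 70.7, array([82. , 58.4]))
pos [ 0.6139 -0.1791  0.2002] ydir -19.04 q6 1.619 tilt z [-1.4e-03  5.0e-04 -1.0e+00]
turn about tool z 0.16 then shift [ -1.1   1.  196.2] mm
```

>>> carry_out:
  motion:
    - [[0,0.001,0.04,0,0,0,0],[0,0,0.04,0,0,0,0],[0,0,0.04,0,0,0,0],[0,0,0.04,0,0,0,0],[0,0,0.025,0,0,0,0],[0,0,0.01,0,0,0,0],[0,0,0,0,0,0,0]]

```text
clock: 3.0
position: [0.6133, -0.182, 0.0061]
tool_rot: [-2.562, -1.817, 0.001]
contact_force: [0.5, 0.8, 1.7]
width: 0.0854
gripper_force: 0.0
```

```bash
python3 - <<'E'
from m import *
p,W,d=cam("wrist"); cv2.imwrite("pics/w2.png",p[...,::-1])
s=sensors.get_state(); M=R.from_rotvec(s["tool_rot"]).as_matrix()
print(s["contact_force"])
T=(W-s["position"])@M   # tool frame
f=np.nan_to_num(T,nan=9)
for sgn in(1,-1):
    q=f[(sgn*f[...,1]>.035)&(sgn*f[...,1]<.065)&(abs(f[...,0])<.012)&(f[...,2]<.0)&(f[...,2]>-.06)]
    print(sgn,len(q),(np.percentile(q,[1,10,50,90,99],axis=0).round(4) if len(q) else ''))
goto((.615,-.1808,.004),ydir=-19.2)
E
```

```text
[-0.20312993 -0.46019146 -0.19211267]
1 3657 [[-0.0103  0.042  -0.0596]
 [-0.0045  0.0423 -0.056 ]
 [ 0.0072  0.0432 -0.0378]
 [ 0.0114  0.0555 -0.0201]
 [ 0.0119  0.0636 -0.0132]]
-1 3698 [[-0.0102 -0.0638 -0.0597]
 [-0.0045 -0.0557 -0.0565]
 [ 0.0071 -0.0437 -0.0381]
 [ 0.0113 -0.0427 -0.0203]
 [ 0.0119 -0.0424 -0.0136]]
pos [ 0.6142 -0.1821  0.007 ] ydir -19.28 q6 1.619 tilt z [ 6.e-04 -2.e-04 -1.e+00]
turn about tool z -0.08 then shift [1.5 0.3 3. ] mm
```

View pics/w2.png

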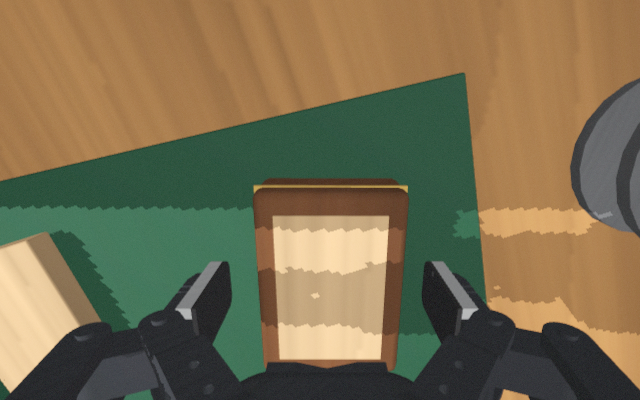

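The box is centred between the fingers in the wrist view, with pad tips at (228,265) and (425,265). Now I'll lower slightly and close.

>>> carry_out:
  motion:
    - [[0.001,0,0.004,0,0,0,0],[0,0,0,0,0,0,120],[0,0,0,0,0,0,120],[0,0,0,0,0,0,120],[0,0,0,0,0,0,120],[0,0,0,0,0,0,120]]
  force: 40

```text
clock: 3.8
position: [0.6149, -0.1806, 0.0031]
tool_rot: [2.561, 1.819, 0.001]
contact_force: [-1.1, -0.6, 6.0]
width: 0.0595
gripper_force: 44.4
```

```bash
cat > tip.py <<'E'
from m import *
p,W,d=cam("wrist")
s=sensors.get_state(); M=R.from_rotvec(s["tool_rot"]).as_matrix()
f=np.nan_to_num((W-s["position"])@M,nan=9)
for sgn in(1,-1):
    q=f[(sgn*f[...,1]>.026)&(sgn*f[...,1]<.05)&(abs(f[...,0])<.012)&(f[...,2]<.0)&(f[...,2]>-.06)]
    print(sgn,len(q),q[:,2].max().round(4) if len(q) else '')
q=f[(abs(f[...,1])<.028)&(f[...,0]>.014)&(f[...,0]<.06)&(f[...,2]<-.003)&(f[...,2]>-.03)]
print("held top z in tool",np.median(q[:,2]).round(4),"far edge x",np.percentile(q[:,0],99).round(4),"y mid",q[:,1].mean().round(4))
print("w",s["width"],s["gripper_force"],s["position"])
E
python3 tip.py
```

```text
1 4295 -0.0
-1 4549 -0.0
held top z in tool -0.0277 far edge x 0.042 y mid 0.0001
w 0.05932750937833437 44.44946050643921 [ 0.61490381 -0.1805977   0.00308501]
```

>>> carry_out:
  motion:
    - [[0,0,-0.02,0,0,0,120],[0,0,-0.05,0,0,0,120],[0,0,-0.05,0,0,-10,120],[0,0,-0.05,0,0,-10,120],[0,0,-0.03,0,0,-10,120],[0,0,0,0,0,-10,120],[0,0,0,0,0,-10,120],[0,0,0,0,0,-10,120],[0,0,0,0,0,-10,120],[0,0,0,0,0,-10,120]]

```text
clock: 5.1
position: [0.6139, -0.1804, 0.2016]
tool_rot: [-0.784, -3.041, 0.0]
contact_force: [0.4, 0.6, -1.6]
width: 0.0593
gripper_force: 44.0
```

>>> carry_out:
  motion:
    - [[0,0,0,0,0,-10,120],[0,0,0,0,0,-10,120],[0,0,0,0,0,-10,120],[0,0,0,0,0,-10,120],[0,0,0,0,0,-10,120],[0,0,0,0,0,-10,120],[0,0,0,0,0,-10,120],[0,0,0,0,0,-10,120],[0,0,0,0,0,-10,120],[0,0,0,0,0,-10,120]]

```text
clock: 6.35
position: [0.6139, -0.1804, 0.2016]
tool_rot: [1.826, -2.556, -0.001]
contact_force: [0.0, 0.2, -1.4]
width: 0.0596
gripper_force: 44.0
```

>>> carry_out:
  motion:
    - [[0,0,0,0,0,-10,120],[0,0,0,0,0,0,120]]

```text
clock: 6.6
position: [0.614, -0.1804, 0.2018]
tool_rot: [2.033, -2.395, -0.001]
contact_force: [0.0, -0.2, -1.1]
width: 0.0593
gripper_force: 44.0
```

```bash
python3 tip.py; python3 -c "
from m import *
goto((.554,.113,.2),ydir=-9.2)"
```

```text
1 5056 -0.0072
-1 5072 -0.0069
held top z in tool -0.0276 far edge x 0.0413 y mid -0.0
w 0.05912828482472181 44.00143325328827 [ 0.61411347 -0.18039451  0.20181198]
pos [ 0.6141 -0.1804  0.2018] ydir 170.57 q6 -1.692 tilt z [-8.e-04  2.e-04 -1.e+00]
turn about tool z -0.23 then shift [-280.   106.2    1.8] mm
```

>>> carry_out:
  motion:
    - [[-0.035,0.0132,0,0,0,0,120],[-0.035,0.0132,0,0,0,0,120],[-0.035,0.0132,0,0,0,0,120],[-0.035,0.0132,0,0,0,0,120],[-0.035,0.0132,0,0,0,0,120],[-0.035,0.0132,0,0,0,0,120],[-0.035,0.0132,0,0,0,0,120],[-0.035,0.0132,0,0,0,0,120],[0,0,0,0,0,0,120],[0,0,0,0,0,0,120]]

```text
clock: 7.9
position: [0.5551, 0.1126, 0.2022]
tool_rot: [2.033, -2.394, 0.001]
contact_force: [-0.1, -0.9, -1.7]
width: 0.0591
gripper_force: 44.0
```

```bash
python3 - <<'E'
from m import *
p,W,d=cam("wrist"); cv2.imwrite("pics/w3.png",p[...,::-1])
s=sensors.get_state(); print(s["position"])
q=W[(np.hypot(W[...,0]-.554,W[...,1]-.113)<.055)&(abs(W[...,2]-.0493)<.004)]
print("lowertop",len(q),q.mean(0) if len(q) else '')
for z,t in((.049,.004),(.021,.004),(.012,.003)):
    q=W[(np.hypot(W[...,0]-.554,W[...,1]-.113)<.2)&(abs(W[...,2]-z)<t)]
    print(z,len(q),cv2.minAreaRect((q[:,:2]*1000).astype(np.float32)) if len(q)>10 else '')
E
```

```text
[0.55520541 0.1121747  0.20222549]
lowertop 2658 [0.55161214 0.08992753 0.04919434]
0.049 3494 ((654.00390625, 127.36415100097656), (195.0967559814453, 226.35145568847656), 67.32035827636719)
0.021 2747 ((642.7733764648438, 121.21792602539062), (199.75930786132812, 239.50230407714844), 68.25662994384766)
0.012 11958 ((612.9541015625, 112.99665832519531), (209.32664489746094, 278.7336120605469), 79.75318908691406)
```

View pics/w3.png

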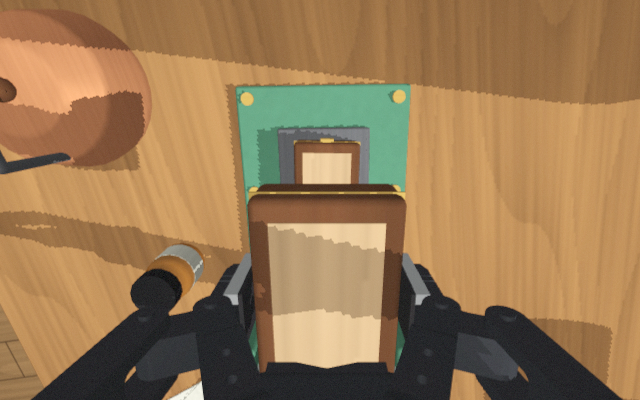

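The held box at (325,285) is above the lower box, whose front edge shows at (327,142). The jar at (165,275) and the kettle are clear of the hand. Next I'll measure the offset in tool axes.

```bash
cat > off.py <<'E'
from m import *
import sys
def off(zt,tol=.003,lim=.06):
    p,W,d=cam("wrist"); s=sensors.get_state(); M=R.from_rotvec(s["tool_rot"]).as_matrix()
    T=np.nan_to_num((W-s["position"])@M,nan=9)
    q=T[(abs(T[...,0])<lim)&(abs(T[...,1])<.05)&(abs(W[...,2]-zt)<tol)]
    x1=np.percentile(q[:,0],99.5)
    # side edges per x-slice
    L=[];
    for a in np.arange(x1-.025,x1-.004,.003):
        y=q[(q[:,0]>a)&(q[:,0]<a+.003),1]
        if len(y)>8: L.append((a,np.percentile(y,1),np.percentile(y,99)))
    L=np.array(L); mid=(L[:,1]+L[:,2])/2
    print("n",len(q),"far edge x",x1.round(4),"width",(L[:,2]-L[:,1]).mean().round(4),"ymid",mid.mean().round(4),"yaw deg",np.degrees(np.polyfit(L[:,0],L[:,1],1)[0]).round(2),np.degrees(np.polyfit(L[:,0],L[:,2],1)[0]).round(2),"pos",s["position"].round(4))
if __name__=="__main__": 
    off(float(sys.argv[1])); off(float(sys.argv[1]))
E
python3 off.py .0493
```

```text
n 2585 far edge x 0.0397 width 0.0579 ymid 0.0002 yaw deg 1.07 0.77 pos [0.5552 0.112  0.2022]
n 2568 far edge x 0.0397 width 0.0579 ymid 0.0003 yaw deg 1.49 -2.13 pos [0.5553 0.1119 0.2022]
```

>>> carry_out:
  motion:
    - [[-0.002,0,0.04,0,0,0,120],[0,0,0.04,0,0,0,120],[0,0,0.04,0,0,0,120],[0,0,0.02,0,0,0,120],[0,0,0.006,0,0,0,120],[0,0,0.003,0,0,0,120],[0,0,0.002,0,0,0,120],[0,0,0,0,0,0,120],[0,0,0,0,0,0,120]]

```text
clock: 9.18
position: [0.5558, 0.1149, 0.0519]
tool_rot: [-2.035, 2.393, -0.001]
contact_force: [-0.1, -0.1, -1.2]
width: 0.0592
gripper_force: 43.9
```

```bash
python3 off.py .0493;python3 tip.py; python3 -c "
from h import *
s=sensors.get_state();print(s['contact_force'],s['position'])"
```

```text
n 1147 far edge x 0.0437 width 0.059 ymid 0.0004 yaw deg -22.74 23.35 pos [0.5558 0.1149 0.0518]
n 1132 far edge x 0.0436 width 0.058 ymid 0.0001 yaw deg 12.17 -24.98 pos [0.5557 0.1149 0.0517]
1 5048 -0.0071
-1 4959 -0.0073
held top z in tool -0.0278 far edge x 0.0412 y mid -0.0001
w 0.059463950061296206 43.89975607395172 [0.55561613 0.11484705 0.05158556]
[-0.10412719  0.34896245 -1.73372798] [0.55561613 0.11484705 0.05158556]off.py:14: RankWarning: Polyfit may be poorly conditioned
  print("n",len(q),"far edge x",x1.round(4),"width",(L[:,2]-L[:,1]).mean().round(4),"ymid",mid.mean().round(4),"yaw deg",np.degrees(np.polyfit(L[:,0],L[:,1],1)[0]).round(2),np.degrees(np.polyfit(L[:,0],L[:,2],1)[0]).round(2),"pos",s["position"].round(4))
off.py:14: RankWarning: Polyfit may be poorly conditioned
  print("n",len(q),"far edge x",x1.round(4),"width",(L[:,2]-L[:,1]).mean().round(4),"ymid",mid.mean().round(4),"yaw deg",np.degrees(np.polyfit(L[:,0],L[:,1],1)[0]).round(2),np.degrees(np.polyfit(L[:,0],L[:,2],1)[0]).round(2),"pos",s["position"].round(4))
```

>>> carry_out:
  motion:
    - [[0,0,0.0015,0,0,0,120],[0,0,0.001,0,0,0,120],[0,0,0,0,0,0,120],[0,0,0,0,0,0,60],[0,0,0,0,0,0,0],[0,0,0,0,0,0,0],[0,0,0,0,0,0,0],[0,0,0,0,0,0,0]]

```text
clock: 10.32
position: [0.5554, 0.1148, 0.0487]
tool_rot: [2.035, -2.393, -0.0]
contact_force: [0.1, -0.7, 0.4]
width: 0.0854
gripper_force: 0.0
```

>>> carry_out:
  motion:
    - [[0,0,-0.01,0,0,0,0],[0,0,-0.04,0,0,0,0],[0,0,-0.05,0,0,0,0],[0,0,-0.05,0,0,0,0],[0,0,0,0,0,0,0],[0,0,0,0,0,0,0]]

```text
clock: 11.08
position: [0.5554, 0.1148, 0.199]
tool_rot: [-2.035, 2.393, -0.0]
contact_force: [-1.1, 0.4, -0.8]
width: 0.0852
gripper_force: 0.0
```

```bash
python3 - <<'E'
from m import *
p,W,d=cam("wrist"); cv2.imwrite("pics/w4.png",p[...,::-1])
print("upper",fit(W,(.555,.114),.0773,60,84))
p,W,d=cam("top")
print("upper top",fit(W,(.555,.114),.0773,60,84,rad=.07))
# boards: next
goto((.462,-.160,.2),ydir=-1.1); goto((.5894,-.312,.2),ydir=-10.7)
E
```

```text
upper (array([0.5557, 0.1153]), array([0.5554, 0.1134]), np.float64(0.0774), 80.9, array([81. , 58.2]))
upper top (array([0.5517, 0.1036]), array([0.5502, 0.1017]), np.float64(0.0772), 80.2, array([57.6, 58.6]))
pos [0.5545 0.1146 0.1976] ydir 170.76 q6 -1.206 tilt z [-2.2e-03 -5.0e-04 -1.0e+00]
turn about tool z -8.14 then shift [276.3  87.2  -2.4] mm
pos [0.5545 0.1146 0.1976] ydir 170.76 q6 -1.206 tilt z [-2.2e-03 -5.0e-04 -1.0e+00]
turn about tool z 1.46 then shift [ 412.7 -113.5   -2.4] mm
```

View pics/w4.png

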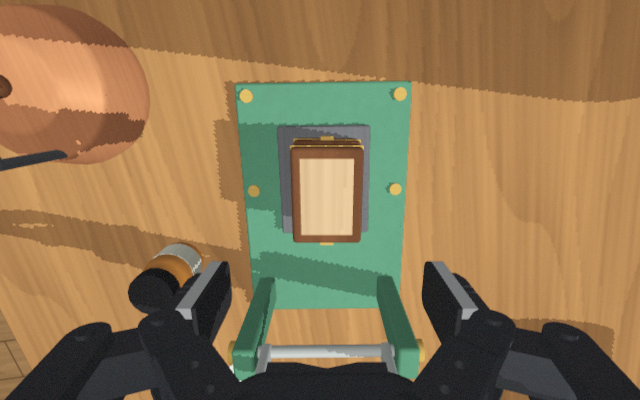

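The upper box sits squarely on the lower one at (327,195), at z=77.4 mm. Next is the first board.

>>> carry_out:
  motion:
    - [[0,0,0,0,0,-8,0],[0.04,0.0125,0,0,0,0,0],[0.04,0.0125,0,0,0,0,0],[0.04,0.0125,0,0,0,0,0],[0.04,0.0125,0,0,0,0,0],[0.04,0.0125,0,0,0,0,0],[0.04,0.0125,0,0,0,0,0],[0.036,0.012,0,0,0,0,0],[0,0,0,0,0,0,0],[0,0,0,0,0,0,0]]

```text
clock: 12.42
position: [0.462, -0.1588, 0.1979]
tool_rot: [2.197, -2.246, -0.003]
contact_force: [0.2, 0.2, -1.2]
width: 0.0854
gripper_force: 0.0
```

```bash
python3 - <<'E'
from m import *
for i in range(2):
    p,W,d=cam("wrist")
    b=fit(W,(.4625,-.160),.015,56,80); print(b)
    c=b[0]; goto((c[0],c[1],.002),ydir=b[3]-90)
E
```

```text
(array([ 0.4641, -0.1607]), array([ 0.4641, -0.162 ]), np.float64(0.0147), 88.1, array([78.2, 54.5]))
pos [ 0.4623 -0.1585  0.1981] ydir 178.79 q6 -1.88 tilt z [-1.1e-03  8.0e-04 -1.0e+00]
turn about tool z 0.69 then shift [  2.2  -1.9 196.1] mm
(array([ 0.4642, -0.1604]), array([ 0.4642, -0.162 ]), np.float64(0.0147), 88.4, array([78.7, 54.8]))
pos [ 0.4625 -0.1583  0.1983] ydir 178.82 q6 -1.88 tilt z [-9.e-04  7.e-04 -1.e+00]
turn about tool z 0.42 then shift [  2.   -1.8 196.3] mm
```

>>> carry_out:
  motion:
    - [[0.002,-0.002,0.04,0,0,0.5,0],[0,0,0.04,0,0,0,0],[0,0,0.04,0,0,0,0],[0,0,0.04,0,0,0,0],[0,0,0.027,0,0,0,0],[0,0,0.01,0,0,0,0],[0,0,0,0,0,0,0],[0,0,0,0,0,0,0]]

```text
clock: 13.52
position: [0.4656, -0.1614, 0.0029]
tool_rot: [-2.187, 2.254, -0.003]
contact_force: [0.2, 0.7, -0.4]
width: 0.0853
gripper_force: 0.0
```

>>> carry_out:
  motion:
    - [[0,0,0,0,0,0,120],[0,0,0,0,0,0,120],[0,0,0,0,0,0,120],[0,0,0,0,0,0,120],[0,0,0,0,0,0,120]]
  force: 40

```text
clock: 14.15
position: [0.4651, -0.1616, 0.0029]
tool_rot: [-2.187, 2.254, -0.002]
contact_force: [-1.8, 0.7, 6.3]
width: 0.0547
gripper_force: 41.9
```

```bash
python3 tip.py
```

```text
1 5893 -0.0
-1 5875 -0.0
held top z in tool -0.0117 far edge x 0.0392 y mid -0.0002
w 0.054541288791130946 41.880176067352295 [ 0.4651489  -0.16159935  0.00287121]
```

>>> carry_out:
  motion:
    - [[0,0,-0.015,0,0,0,120],[0,0,-0.04,0,0,0,120],[0,0,-0.05,0,0,0,120],[0,0,-0.05,0,0,0,120],[0,0,-0.04,0,0,0,120],[0,0,0,0,0,0,120],[0,0,0,0,0,0,120]]

```text
clock: 15.08
position: [0.4641, -0.1612, 0.1969]
tool_rot: [-2.187, 2.255, -0.0]
contact_force: [0.7, -0.3, -0.4]
width: 0.0546
gripper_force: 42.9
```

```bash
python3 tip.py; python3 -c "
from m import *
goto((.5557,.1153,.2),ydir=-9.1)"
```

```text
1 5159 -0.008
-1 5238 -0.0086
held top z in tool -0.0124 far edge x 0.0394 y mid -0.0005
w 0.05448361583550818 42.90361225605011 [ 0.46360404 -0.16105385  0.19607516]
pos [ 0.4636 -0.1611  0.1961] ydir 178.25 q6 -1.875 tilt z [-1.4e-03  5.0e-04 -1.0e+00]
turn about tool z 7.35 then shift [-287.4  -47.2   -3.9] mm
```

>>> carry_out:
  motion:
    - [[0,0,-0.004,0,0,7.3,120],[-0.036,-0.006,0,0,0,0,120],[-0.036,-0.006,0,0,0,0,120],[-0.036,-0.006,0,0,0,0,120],[-0.036,-0.006,0,0,0,0,120],[-0.036,-0.006,0,0,0,0,120],[-0.036,-0.006,0,0,0,0,120],[-0.036,-0.006,0,0,0,0,120],[-0.035,-0.005,0,0,0,0,120],[0,0,0,0,0,0,120]]

```text
clock: 16.38
position: [0.5554, 0.1165, 0.1989]
tool_rot: [2.041, -2.385, -0.003]
contact_force: [0.5, -0.2, -0.4]
width: 0.0547
gripper_force: 42.9
```

>>> carry_out:
  motion:
    - [[0,0,0,0,0,0,120],[0,0,0,0,0,0,120]]

```text
clock: 16.62
position: [0.5553, 0.1137, 0.2003]
tool_rot: [2.037, -2.39, -0.001]
contact_force: [0.4, -0.2, 0.7]
width: 0.0547
gripper_force: 42.9
```

```bash
python3 off.py .0774; python3 tip.py; python3 -c "
from m import *
goto((.5557,.1153,.08),ydir=-9.1)"
```

```text
n 2681 far edge x 0.0392 width 0.058 ymid 0.0001 yaw deg 1.24 -0.2 pos [0.5555 0.1137 0.2005]
n 2693 far edge x 0.0393 width 0.0581 ymid 0.0002 yaw deg -0.66 0.08 pos [0.5557 0.1138 0.2007]
1 5582 -0.0074
-1 5617 -0.0075
held top z in tool -0.0115 far edge x 0.0393 y mid -0.0002
w 0.05495109490387854 42.87431359291077 [0.55579252 0.11393378 0.20084683]
pos [0.5558 0.1139 0.2008] ydir 170.89 q6 -1.21 tilt z [-0.e+00 -1.e-04 -1.e+00]
turn about tool z -0.01 then shift [ -1.3   0.3 120.8] mm
```

>>> carry_out:
  motion:
    - [[-0.002,0,0.04,0,0,0,120],[0,0,0.04,0,0,0,120],[0,0,0.025,0,0,0,120],[0,0,0.01,0,0,0,120],[0,0,0.004,0,0,0,120],[0,0,0.002,0,0,0,120],[0,0,0,0,0,0,120],[0,0,0,0,0,0,120]]

```text
clock: 17.77
position: [0.5568, 0.1168, 0.0805]
tool_rot: [-2.039, 2.389, -0.001]
contact_force: [0.8, -0.1, 0.2]
width: 0.0547
gripper_force: 42.9
```

>>> carry_out:
  motion:
    - [[0,0,0.0012,0,0,0,120],[0,0,0,0,0,0,120]]

```text
clock: 18.02
position: [0.5562, 0.1167, 0.0786]
tool_rot: [-2.039, 2.39, -0.0]
contact_force: [0.3, -0.8, 0.6]
width: 0.0546
gripper_force: 42.9
```

>>> carry_out:
  motion:
    - [[0,0,0.0005,0,0,0,120],[0,0,0,0,0,0,60],[0,0,0,0,0,0,0],[0,0,0,0,0,0,0],[0,0,0,0,0,0,0],[0,0,0,0,0,0,0]]

```text
clock: 18.77
position: [0.5563, 0.1167, 0.0781]
tool_rot: [-2.039, 2.39, -0.0]
contact_force: [0.1, 0.0, -0.6]
width: 0.0852
gripper_force: 0.0
```

>>> carry_out:
  motion:
    - [[0,0,-0.01,0,0,0,0],[0,0,-0.04,0,0,0,0],[0,0,-0.05,0,0,0,0],[0,0,-0.02,0,0,0,0],[0,0,0,0,0,0,0],[0,0,0,0,0,0,0]]

```text
clock: 19.52
position: [0.5557, 0.1166, 0.1973]
tool_rot: [2.039, -2.389, -0.001]
contact_force: [-0.4, 0.3, 0.4]
width: 0.0852
gripper_force: 0.0
```

```bash
python3 - <<'E'
from m import *
p,W,d=cam("wrist"); cv2.imwrite("pics/w5.png",p[...,::-1])
print("board on",fit(W,(.556,.116),.0893,56,80))
goto((.5894,-.312,.2),ydir=-10.7); goto((.449,-.315,.2),ydir=-8.5)
E
```

```text
board on (array([0.5564, 0.1174]), array([0.5562, 0.1157]), np.float64(0.0889), 81.1, array([78.5, 54.6]))
pos [0.5554 0.1165 0.1968] ydir 170.95 q6 -1.206 tilt z [-2.1e-03 -4.0e-04 -1.0e+00]
turn about tool z 1.65 then shift [ 414.8 -113.    -3.2] mm
pos [0.5554 0.1165 0.1968] ydir 170.95 q6 -1.206 tilt z [-2.1e-03 -4.0e-04 -1.0e+00]
turn about tool z -0.55 then shift [442.5  41.4  -3.2] mm
```

View pics/w5.png

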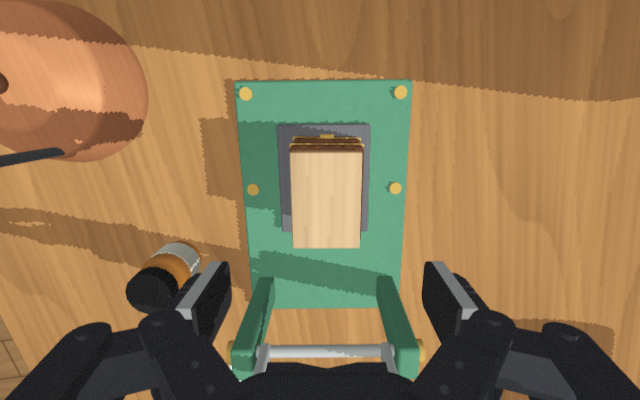

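Board one lies square at (326,200), with its top at 89 mm. That is below the roller's 96 mm at its stop, so a second board is needed. I'll take the one at top-view px (392,257).

>>> carry_out:
  motion:
    - [[0.049,0.0046,0,0,0,-0.5,0],[0.049,0.0046,0,0,0,0,0],[0.049,0.0046,0,0,0,0,0],[0.049,0.0046,0,0,0,0,0],[0.049,0.0046,0,0,0,0,0],[0.049,0.0046,0,0,0,0,0],[0.049,0.0046,0,0,0,0,0],[0.049,0.0046,0,0,0,0,0],[0.049,0.0046,0,0,0,0,0],[0,0,0,0,0,0,0]]

```text
clock: 20.82
position: [0.4478, -0.3155, 0.1965]
tool_rot: [2.044, -2.384, -0.003]
contact_force: [1.4, 0.3, -0.0]
width: 0.0853
gripper_force: 0.0
```

>>> carry_out:
  motion:
    - [[0,0,0,0,0,0,0],[0,0,0,0,0,0,0]]

```text
clock: 21.08
position: [0.4494, -0.3119, 0.1976]
tool_rot: [2.051, -2.379, -0.002]
contact_force: [-1.1, 0.2, -0.8]
width: 0.0853
gripper_force: 0.0
```

```bash
python3 - <<'E'
from m import *
for i in range(2):
    p,W,d=cam("wrist")
    b=fit(W,(.450,-.315),.015,56,80); print(b)
    c=b[0]; goto((c[0],c[1],.001),ydir=b[3]-90)
E
```

```text
(array([ 0.4512, -0.3166]), array([ 0.451 , -0.3181]), np.float64(0.0147), 81.5, array([78.8, 54.7]))
pos [ 0.4496 -0.3119  0.1978] ydir 171.55 q6 -2.03 tilt z [-5.e-04  5.e-04 -1.e+00]
turn about tool z 0.05 then shift [  4.4  -2.3 196.8] mm
(array([ 0.4512, -0.3166]), array([ 0.451, -0.318]), np.float64(0.0147), 81.5, array([78.8, 54.7]))
pos [ 0.4497 -0.3121  0.198 ] ydir 171.55 q6 -2.03 tilt z [-2.e-04  3.e-04 -1.e+00]
turn about tool z 0.05 then shift [  4.3  -2.2 197. ] mm
```

>>> carry_out:
  motion:
    - [[0.004,-0.002,0.04,0,0,0,0],[0,0,0.04,0,0,0,0],[0,0,0.04,0,0,0,0],[0,0,0.04,0,0,0,0],[0,0,0.026,0,0,0,0],[0,0,0.011,0,0,0,0],[0,0,0,0,0,0,0],[0,0,0,0,0,0,0]]

```text
clock: 22.18
position: [0.4518, -0.3179, 0.0024]
tool_rot: [-2.05, 2.38, -0.003]
contact_force: [-0.2, 0.4, 0.5]
width: 0.0855
gripper_force: 0.0
```

>>> carry_out:
  motion:
    - [[0,0,0,0,0,0,120],[0,0,0,0,0,0,120],[0,0,0,0,0,0,120],[0,0,0,0,0,0,120],[0,0,0,0,0,0,120]]
  force: 40

```text
clock: 22.8
position: [0.4515, -0.3179, 0.0022]
tool_rot: [-2.049, 2.38, -0.003]
contact_force: [-1.3, 1.2, 6.5]
width: 0.0548
gripper_force: 42.1
```

>>> carry_out:
  motion:
    - [[0,0,-0.015,0,0,0,120],[0,0,-0.04,0,0,0,120],[0,0,-0.05,0,0,0,120],[0,0,-0.05,0,0,0,120],[0,0,-0.04,0,0,0,120],[0,0,0,0,0,0,120],[0,0,0,0,0,0,120]]

```text
clock: 23.68
position: [0.4505, -0.3172, 0.1961]
tool_rot: [2.05, -2.381, -0.0]
contact_force: [-0.6, 0.6, -0.7]
width: 0.0549
gripper_force: 42.7
```

```bash
python3 tip.py; python3 -c "
from m import *
goto((.5557,.1150,.2),ydir=-9.1)"
```

```text
1 5099 -0.0082
-1 5216 -0.008
held top z in tool -0.0131 far edge x 0.039 y mid -0.0005
w 0.0549752360909915 42.74526000022888 [ 0.45002123 -0.31693136  0.19528394]
pos [ 0.45   -0.3169  0.1953] ydir 171.45 q6 -2.035 tilt z [-1.3e-03  9.0e-04 -1.0e+00]
turn about tool z 0.55 then shift [-443.2  -36.    -4.7] mm
```

>>> carry_out:
  motion:
    - [[-0.049,-0.004,-0.004,0,0,0.5,120],[-0.049,-0.004,0,0,0,0,120],[-0.049,-0.004,0,0,0,0,120],[-0.049,-0.004,0,0,0,0,120],[-0.049,-0.004,0,0,0,0,120],[-0.049,-0.004,0,0,0,0,120],[-0.049,-0.004,0,0,0,0,120],[-0.049,-0.004,0,0,0,0,120],[-0.049,-0.004,0,0,0,0,120],[0,0,0,0,0,0,120]]

```text
clock: 24.98
position: [0.5546, 0.1154, 0.1982]
tool_rot: [2.043, -2.384, -0.003]
contact_force: [0.3, 0.1, -0.6]
width: 0.0548
gripper_force: 42.7
```

>>> carry_out:
  motion:
    - [[0,0,0,0,0,0,120],[0,0,0,0,0,0,120],[0,0,0,0,0,0,120]]

```text
clock: 25.35
position: [0.555, 0.1114, 0.2]
tool_rot: [2.037, -2.391, -0.0]
contact_force: [0.3, 0.2, -0.0]
width: 0.0551
gripper_force: 42.7
```

```bash
python3 off.py .0889; python3 tip.py; python3 -c "
from m import *
goto((.5557,.1153,.0915),ydir=-9.1)"
```

```text
n 2126 far edge x 0.0335 width 0.0549 ymid -0.0005 yaw deg 0.58 -2.02 pos [0.5551 0.1116 0.2001]
n 2155 far edge x 0.0339 width 0.0547 ymid -0.0004 yaw deg -1.11 -0.73 pos [0.5552 0.1118 0.2002]
1 5526 -0.0074
-1 5540 -0.0077
held top z in tool -0.0123 far edge x 0.0389 y mid -0.0002
w 0.054843468654214876 42.72036373615265 [0.55524413 0.11194016 0.20022756]
pos [0.5552 0.1119 0.2002] ydir 170.9 q6 -1.213 tilt z [ 2.e-04  0.e+00 -1.e+00]
turn about tool z -0.0 then shift [-3.400e+00  1.000e-01  1.087e+02] mm
```

>>> carry_out:
  motion:
    - [[-0.004,0,0.04,0,0,0,120],[0,0,0.035,0,0,0,120],[0,0,0.02,0,0,0,120],[0,0,0.01,0,0,0,120],[0,0,0.002,0,0,0,120],[0,0,0.001,0,0,0,120],[0,0,0,0,0,0,120],[0,0,0,0,0,0,120]]

```text
clock: 26.5
position: [0.5563, 0.1166, 0.0927]
tool_rot: [-2.039, 2.389, -0.001]
contact_force: [-0.6, -0.7, 0.5]
width: 0.0549
gripper_force: 42.7
```

>>> carry_out:
  motion:
    - [[0,0,0.001,0,0,0,120],[0,0,0,0,0,0,120],[0,0,0,0,0,0,120]]

```text
clock: 26.88
position: [0.5558, 0.1165, 0.0911]
tool_rot: [2.039, -2.39, -0.0]
contact_force: [0.1, -0.4, -0.9]
width: 0.0544
gripper_force: 42.7
```

>>> carry_out:
  motion:
    - [[0,0,0.001,0,0,0,120],[0,0,0.0005,0,0,0,120],[0,0,0,0,0,0,120],[0,0,0,0,0,0,60],[0,0,0,0,0,0,0],[0,0,0,0,0,0,0],[0,0,0,0,0,0,0],[0,0,0,0,0,0,0]]

```text
clock: 27.88
position: [0.5559, 0.1165, 0.0896]
tool_rot: [2.039, -2.39, 0.0]
contact_force: [0.3, 0.5, 0.1]
width: 0.0853
gripper_force: 0.0
```

>>> carry_out:
  motion:
    - [[0,0,-0.01,0,0,0,0],[0,0,-0.04,0,0,0,0],[0,0,-0.05,0,0,0,0],[0,0,0,0,0,0,0],[0,0,0,0,0,0,0],[0,0,0,0,0,0,0]]

```text
clock: 28.62
position: [0.5549, 0.1163, 0.1884]
tool_rot: [2.038, -2.388, -0.002]
contact_force: [-0.3, -0.2, 0.1]
width: 0.0858
gripper_force: 0.0
```

```bash
python3 - <<'E'
from m import *
p,W,d=cam("wrist"); cv2.imwrite("pics/w6.png",p[...,::-1])
print("board2 on",fit(W,(.556,.116),.101,56,80))
p,W,d=cam("top"); hsv=cv2.cvtColor(p,cv2.COLOR_RGB2HSV)
red=((hsv[...,0]<6)|(hsv[...,0]>174))&(hsv[...,1]>170)&(W[...,2]>.25)
q=W[red]; print("grip top cam",len(q),np.median(q,0),cv2.minAreaRect((q[:,:2]*1000).astype(np.float32)),q[:,2].max())
s=sensors.get_state(); print(s["position"],s["qpos"])
E
```

```text
board2 on (array([0.5561, 0.1175]), array([0.5558, 0.1156]), np.float64(0.1009), 81.0, array([78.5, 54.7]))
  return _methods._mean(a, axis=axis, dtype=dtype,
  ret = um.true_divide(
Traceback (most recent call last):
ValueError: zero-size array to reduction operation maximum which has no identity
```

The second board lies square, with its top at 101 mm, level with the roller. Now for the lever: rise, turn the hand a quarter turn, and move over the handle.

>>> carry_out:
  motion:
    - [[0,0,-0.05,0,0,0,0],[0,0,-0.05,0,0,0,0],[0,0,-0.05,0,0,0,0],[0,0,-0.05,0,0,0,0],[0,0,-0.02,0,0,10,0],[0,0,0,0,0,10,0],[0,0,0,0,0,10,0],[0,0,0,0,0,10,0],[0,0,0,0,0,10,0],[0,0,0,0,0,10,0]]

```text
clock: 29.98
position: [0.5557, 0.1165, 0.4086]
tool_rot: [0.562, -3.089, 0.0]
contact_force: [-0.5, 0.9, 0.6]
width: 0.0855
gripper_force: 0.0
```

>>> carry_out:
  motion:
    - [[0,0,0,0,0,10,0],[0,0,0,0,0,10,0],[0,0,0,0,0,10,0],[0,0,0,0,0,0,0],[0,0,0,0,0,0,0]]

```text
clock: 30.6
position: [0.5558, 0.1165, 0.4091]
tool_rot: [-0.243, -3.131, 0.0]
contact_force: [0.8, -0.4, -0.6]
width: 0.0852
gripper_force: 0.0
```

```bash
python3 - <<'E'
from m import *
def red(p,W,zmin):
    hsv=cv2.cvtColor(p,cv2.COLOR_RGB2HSV)
    m=((hsv[...,0]<6)|(hsv[...,0]>174))&(hsv[...,1]>150)&(W[...,2]>zmin)&(np.hypot(W[...,0]-.5745,W[...,1]-.238)<.09)
    q=W[m]; print("grip",len(q)); 
    if len(q)>10: print(np.median(q,0),cv2.minAreaRect((q[:,:2]*1000).astype(np.float32)),q[:,2].max())
red(np.load("topP.npy"),np.load("topW.npy"),.28)
p,W,d=cam("scene"); red(p,W,.28)
p,W,d=cam("wrist"); red(p,W,.28)
print(d["eye"])
goto((.5745,.238,.309),ydir=81)
E
```

```text
grip 203
[0.57273502 0.23746573 0.33440682] ((574.2123413085938, 237.878173828125), (13.751754760742188, 88.18275451660156), 82.56743621826172) 0.33932756942040376
grip 106
[0.57705164 0.23354607 0.33334712] ((576.63232421875, 236.44424438476562), (20.22807502746582, 95.18383026123047), 80.97869110107422) 0.3412614283994303
grip 2964
[0.57159407 0.23612268 0.33427739] ((576.0448608398438, 237.13534545898438), (14.950601577758789, 92.41634368896484), 80.55033111572266) 0.3374998773460899
[0.48276692 0.12832586 0.55147058]
pos [0.5558 0.1165 0.4094] ydir 81.06 q6 0.363 tilt z [-4.e-04 -1.e-04 -1.e+00]
turn about tool z 0.06 then shift [  0.6 122.9 100.4] mm
```

>>> carry_out:
  motion:
    - [[0,0.04,0,0,0,0,0],[0,0.04,0,0,0,0,0],[0,0.042,0,0,0,0,0],[0,0,0,0,0,0,0],[0,0,0.04,0,0,0,0],[0,0,0.04,0,0,0,0],[0,0,0.02,0,0,0,0],[0,0,0,0,0,0,0],[0,0,0,0,0,0,0]]

```text
clock: 31.82
position: [0.5754, 0.2366, 0.3109]
tool_rot: [0.248, 3.13, 0.001]
contact_force: [1.2, 0.0, 0.2]
width: 0.0853
gripper_force: 0.0
```

```bash
python3 - <<'E'
from m import *
p,W,d=cam("wrist"); cv2.imwrite("pics/w7.png",p[...,::-1])
s=sensors.get_state(); M=R.from_rotvec(s["tool_rot"]).as_matrix(); T=(W-s["position"])@M
hsv=cv2.cvtColor(p,cv2.COLOR_RGB2HSV)
m=((hsv[...,0]<6)|(hsv[...,0]>174))&(hsv[...,1]>150)&(W[...,2]>.28)
print(m.sum(),np.nanpercentile(T[m],[2,50,98],axis=0).round(4))
goto((.575,.2375,.309),ydir=81)
E
```

```text
6672 [[-0.0359 -0.0055 -0.0252]
 [ 0.0098  0.0018 -0.0233]
 [ 0.0447  0.0092 -0.0187]]
pos [0.5757 0.2368 0.3112] ydir 80.95 q6 0.548 tilt z [ 2.1e-03  7.0e-04 -1.0e+00]
turn about tool z -0.05 then shift [0.8 0.5 2.2] mm
```

View pics/w7.png

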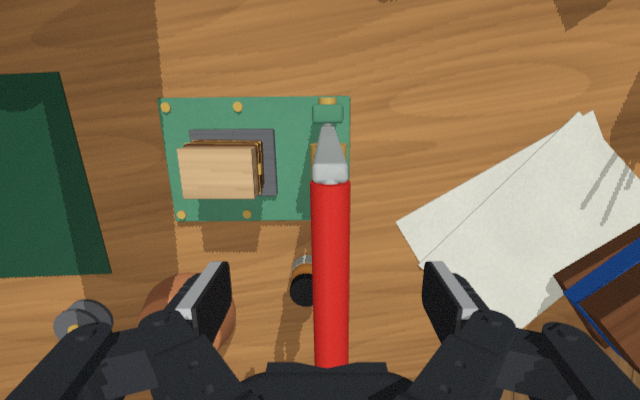

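The red bar (330,270) lies midway between the fingers, and the stack at (220,170) looks square. I'll grip the bar now.

>>> carry_out:
  motion:
    - [[0,0.0015,0.002,0,0,0,0],[0,0,0,0,0,0,230],[0,0,0,0,0,0,230],[0,0,0,0,0,0,230],[0,0,0,0,0,0,230],[0,0,0,0,0,0,230],[0,0,0,0,0,0,230],[0,0,0,0,0,0,230]]
  force: 60

```text
clock: 32.88
position: [0.5753, 0.2385, 0.3078]
tool_rot: [0.248, 3.132, 0.0]
contact_force: [0.1, 0.1, 1.8]
width: 0.0145
gripper_force: 58.4
```

```bash
python3 - <<'E'
from m import *
s=sensors.get_state(); print(s["position"],s["width"],s["gripper_force"],s["contact_force"])
t=np.linspace(0,1.4,11)
print(np.c_[-215*np.diff(np.sin(t)),-215*np.diff(np.cos(t))].round(1).tolist())
t=np.linspace(1.4,1.571,4)
print(np.c_[-215*np.diff(np.sin(t)),-215*np.diff(np.cos(t))].round(1).tolist())
E
```

```text
[0.5753021  0.23850032 0.30778235] 0.01446113891923932 58.39800238609314 [0.13788864 0.08775834 1.78645552]
[[-30.0, 2.1], [-29.4, 6.3], [-28.3, 10.3], [-26.5, 14.2], [-24.3, 17.7], [-21.6, 20.9], [-18.5, 23.7], [-15.0, 26.1], [-11.2, 27.9], [-7.2, 29.2]]
[[-1.7, 12.1], [-1.0, 12.2], [-0.3, 12.2]]
```

>>> carry_out:
  motion:
    - [[0,-0.03,0.002,0,0,0,230],[0,-0.0295,0.0063,0,0,0,230],[0,-0.0283,0.0103,0,0,0,230],[0,-0.0265,0.0142,0,0,0,230],[0,-0.0243,0.0177,0,0,0,230],[0,0,0,0,0,0,230],[0,0,0,0,0,0,230]]

```text
clock: 33.75
position: [0.5548, 0.1013, 0.2573]
tool_rot: [0.249, 3.129, 0.001]
contact_force: [4.9, 0.7, -0.7]
width: 0.0143
gripper_force: 60.3
```

>>> carry_out:
  motion:
    - [[0,-0.0216,0.0209,0,0,0,230],[0,-0.0185,0.0237,0,0,0,230],[0,-0.015,0.0261,0,0,0,230],[0,-0.0112,0.0279,0,0,0,230],[0,-0.0072,0.0292,0,0,0,230],[0,-0.0017,0.0121,0,0,0,230],[0,-0.001,0.012,0,0,0,230],[0,0,0,0,0,0,230],[0,0,0,0,0,0,230]]

```text
clock: 34.88
position: [0.5436, 0.026, 0.106]
tool_rot: [0.247, 3.128, -0.001]
contact_force: [4.5, -1.8, 1.7]
width: 0.0143
gripper_force: 60.5
```

```bash
python3 -c "
from m import *
s=sensors.get_state(); print(s['position'],s['contact_force'],s['gripper_force'])"
```

```text
[0.54360979 0.02602712 0.10602587] [ 4.51463642 -1.78641397  1.68304893] 60.5207097530365
```

>>> carry_out:
  motion:
    - [[-0.001,-0.0003,0.005,0,0,0,230],[0,0,0.004,0,0,0,230],[0,0,0,0,0,0,230],[0,0,0,0,0,0,230],[0,0,0,0,0,0,230]]

```text
clock: 35.5
position: [0.5435, 0.0256, 0.0963]
tool_rot: [0.248, 3.13, -0.001]
contact_force: [4.7, -2.1, 0.9]
width: 0.0136
gripper_force: 60.5
```

>>> carry_out:
  motion:
    - [[0,0,0.003,0,0,0,230],[0,0,0,0,0,0,230],[0,0,0,0,0,0,230],[0,0,0,0,0,0,230]]

```text
clock: 36.0
position: [0.5435, 0.0256, 0.0933]
tool_rot: [0.248, 3.13, -0.001]
contact_force: [6.1, -3.2, 2.1]
width: 0.0142
gripper_force: 60.5
```

>>> carry_out:
  motion:
    - [[-0.001,0,0.002,0,0,0,230],[0,0,0,0,0,0,230],[0,0,0,0,0,0,230],[0,0,0,0,0,0,230]]

```text
clock: 36.5
position: [0.5437, 0.0256, 0.0927]
tool_rot: [0.248, 3.131, -0.0]
contact_force: [-1.9, -1.5, 17.9]
width: 0.0143
gripper_force: 62.3
```

>>> carry_out:
  motion:
    - [[0,0,0.002,0,0,0,230],[0,0,0,0,0,0,230],[0,0,0,0,0,0,230],[0,0,0,0,0,0,230]]

```text
clock: 37.0
position: [0.5438, 0.0256, 0.0924]
tool_rot: [0.248, 3.13, -0.0]
contact_force: [-6.9, -2.6, 31.6]
width: 0.014
gripper_force: 63.8
```

```bash
python3 - <<'E'
from m import *
p,W,d=cam("scene"); cv2.imwrite("pics/s2.png",cv2.resize(p[130:290,270:480,::-1],None,fx=3.5,fy=3.5,interpolation=cv2.INTER_CUBIC))
s=sensors.get_state(); print(s["position"],s["contact_force"],s["gripper_force"])
E
```

```text
[0.54376327 0.02562963 0.09237014] [-7.82131086 -2.58301279 31.65505332] 63.772698640823364
```

View pics/s2.png

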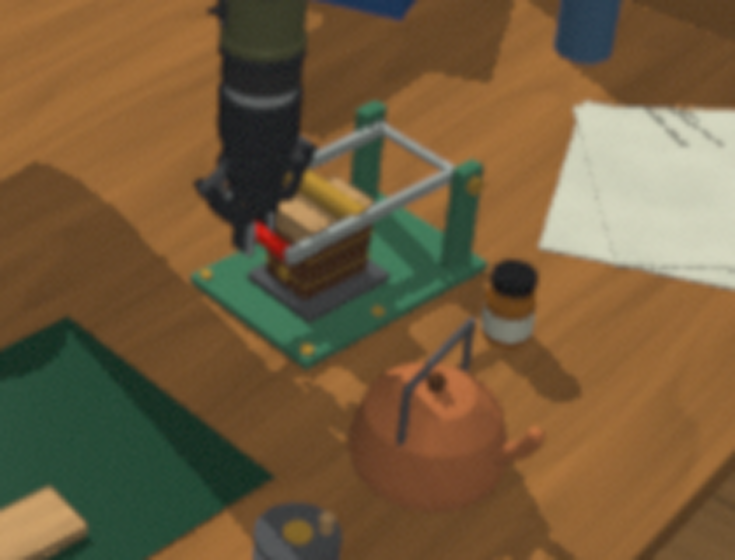

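The lever is down and level, with its roller at (335,192) bearing on the square stack at (320,240). The hand holds the red handle at (268,238) with about 31 N downward.

```bash
python3 -c "
from h import *
print(r.hand_in())"
```

```text
the job is handed in; nothing more can be done
None
```

I handed the job in with the loose box square on the lower one, two boards on top, and the lever held closed and level on the stack at about 31 N; the hand-in gave no verdict.

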